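Fit the comb-footed rest into the finned pen tray and lay the carving knife on it

TASK

Fit the loose green comb-footed pen rest into the empty end of the finned aluminium tray, squarely like the one already fitted, its foot fins fully home between the tray's fins without forcing it. Then lay the seal-carving knife level across both rests, its wooden handle in the same-side groove of each, and leave it there. Do not disturb the seals and other things on the shelf.

Things in the scene. Friction and masses are not known exactly. Their poses are not given: they have to be found in the camera images.
- tray: Finned aluminium pen tray, 200 mm long (its y axis), 120 mm wide (x), fixed. Origin: centre of its underside, on the shelf; z up. On a 6 mm floor six 6 mm thick fins run its whole length along y, at x = -45, -27, -9, 9, 27, 45 mm, round tops 28 mm above the shelf; side walls of that height have inner faces at x = +-55 mm; ends open. A rest is fitted at y = +70 mm; the -y end is empty.
- seat (a point): Point in the tray's empty end, at tray x = 0, y = -45 mm, 46 mm above the shelf: the loose rest's centre comes here when fully home, axes parallel to the tray's, either way round. Along y it may lie anywhere from -75 to -15 mm, but across (x) each 7 mm foot fin has only 2.5 mm to spare either side in its 12 mm gap. Home: foot plate down on the tray's fin tops.
- fitted_center (a point): Centre of the green rest already fitted, fixed and fully home in the tray at x = 0, y = +70 mm, 46 mm above the shelf; shape as the loose rest, axes parallel to the tray's.
- lay_near (a point): Where the handle's centre comes when the knife is laid in the grooves at tray x = -24 mm: half-way between the rests (tray y = 12.5 mm), 66 mm above the shelf; groove floors are 58 mm above the shelf, 26 mm wide. The handle runs along the tray's y, blade either way.
- lay_far (a point): The same for the other pair of grooves, at tray x = +24 mm. Either pair will do.
- rest_center (a point): Loose green resin pen rest, a three-peaked mountain on a comb foot, standing upright; 100 mm wide (x), 76 high, about 200 g. This point: its centre, 38 mm above its underside; z up. Five foot fins 7 mm thick with round noses, 44 mm long (y), 20 deep, at x = -36, -18, 0, 18, 36 mm; above them a foot plate 100 x 44 x 8 mm (20 to 28 mm up). Same turned half round.
- rest_grip (a point): Grip point of the loose rest, in its middle, 52 mm above its underside: grip across the 28 mm thickness (y), fingertips clear of the foot plate (top 28 mm up). Above the plate: body 98 mm wide, 28 thick, up to 50 mm; middle peak 22 mm wide at x = 0, up to 76 mm; outer peaks 12 mm wide at x = +-43 mm, up to 65 mm; between them two 26 mm grooves at x = +-24 mm, floor 50 mm up.
- knife_center (a point): Seal-carving knife lying flat, about 90 g: straight light-wood handle 150 mm long (x), 18 wide (y), 16 high (z), then a brass band and a 45 mm steel blade at the +x end. This point: centre of the handle, 8 mm above its underside. Grip the handle's middle across its 18 mm width.
- seal_a: Square amber seal, 34 x 34 x 76 mm, standing; origin at the centre of its underside. Leave alone.
- seal_b: Like seal_a. Leave alone.
- seal_c: Like seal_a. Leave alone.
- pad_case: Closed red plastic seal pad case, 86 (x) x 116 (y) x 28 mm; origin at the centre of its underside. Leave alone.
- stone: Smooth grey grinding stone, 78 (x) x 118 (y) x 22 mm; origin at the centre of its underside. Leave alone.
- dropper: Round blue ceramic water dropper, 68 mm across, 56 mm high; origin at the centre of its underside. Leave alone.
Things that resemble listed ones, but are neither listed nor needed, are in the scene too. Of the things that look like the tray, the largest one is meant. Of the things that look like the part that bears knife_center, take the one that is farthest from the robot's base at the start.

How it is judged:
On the way, in this order (a step that is already met when the one before it is completed fails the run):
1. the loose rest is fully home between the tray's fins and let go (x of rest_center in the frame of tray between -0.004 and 0.004 m and y of rest_center in the frame of tray between -0.08 and -0.008 m and z of rest_center in the frame of tray between 0.042 and 0.0487 m and angle between rest_center's own z axis and vertical below 0.05 rad and angle between the y axis of rest_center and the y axis of tray, either way round below 0.1 rad and contact force between the fingers and rest below 0.1 N), for 0.2 s.
2. the knife lies level in the same-side grooves of both rests, let go (x of rest_center in the frame of tray between -0.004 and 0.004 m and y of rest_center in the frame of tray between -0.08 and -0.008 m and z of rest_center in the frame of tray between 0.042 and 0.0487 m and angle between rest_center's own z axis and vertical below 0.05 rad and angle between the y axis of rest_center and the y axis of tray, either way round below 0.1 rad and (x of knife_center in the frame of tray between -0.031 and -0.017 m or x of knife_center in the frame of tray between 0.017 and 0.031 m) and z of knife_center in the frame of tray between 0.06 and 0.073 m and angle between knife_center's own x axis and vertical between 1.49 and 1.65 rad and angle between the x axis of knife_center and the y axis of tray, either way round below 0.12 rad and contact force between knife and rest above 0.03 N and contact force between knife and fitted above 0.03 N and contact force between the fingers and knife below 0.1 N), for 0.2 s.
At the end, for the whole second after the job is handed in: The loose rest stands in the tray's empty end, fins fully home (within 2.5 mm of depth, 4 mm sideways, 0.1 rad of square, 8 to 80 mm from the tray's middle). The handle lies on both rests in same-side grooves, level within 0.08 rad, along the tray within 0.12 rad. Both released, at rest (x of rest_center in the frame of tray between -0.004 and 0.004 m and y of rest_center in the frame of tray between -0.08 and -0.008 m and z of rest_center in the frame of tray between 0.042 and 0.0487 m and angle between rest_center's own z axis and vertical below 0.05 rad and angle between the y axis of rest_center and the y axis of tray, either way round below 0.1 rad and (x of knife_center in the frame of tray between -0.031 and -0.017 m or x of knife_center in the frame of tray between 0.017 and 0.031 m) and z of knife_center in the frame of tray between 0.06 and 0.073 m and angle between knife_center's own x axis and vertical between 1.49 and 1.65 rad and angle between the x axis of knife_center and the y axis of tray, either way round below 0.12 rad and contact force between knife and rest above 0.03 N and contact force between knife and fitted above 0.03 N and linear speed of each of knife, rest below 0.02 m/s); the robot touches nothing.
It fails at once if a seal, the pad case, the stone or the dropper is moved by more than 25 mm (distance of any of seal_a, seal_b, seal_c, pad_case, stone, dropper from where it was at the start of the episode above 0.025 m).
It fails at once if a seal is tipped (angle between any of seal_a, seal_b, seal_c's own z axis and vertical above 0.4 rad).
It fails at once if the rest is forced on to the tray (over 60 N) (contact force between rest and tray above 60 N).
It also fails if it takes over 51 s, if anything falls off the work surface, if the arm or the gripper's body presses on something with over 40 N, if the wrist force passes 120 N, or if a joint passes its speed limit or range.

ROBOT

A 6-joint arm with a two-finger parallel gripper is mounted at the origin on the work surface. World frame = base frame: x ahead of the robot, y to its left, z up, the work surface at z = 0. Lengths are in m, angles in rad, forces in N, time in s.
With the tool pointing down it reaches from about 0.225 to 0.875 m from the base axis. Payload 3.4 kg.
Tool frame: the origin (TCP) lies at the very end of the fingers, on their centre line; the grasp point (between the pads) lies 19 mm behind it (grip_depth is the distance from the TCP to the grasp point, in m); x points along the fingers, z is the direction in which the jaws open and shut, and the axes are right-handed (so a half turn about x gives the same grasp; the last joint's range is limited). The gripper opens to 85 mm and grips with 20 to 120 N. Pads are 22 mm wide; open, the fingers measure 114 mm over their backs; the gripper's body (76 mm by 85 mm) begins 54 mm behind the grasp point. The pads swing forward as they close: fully open they stand 13 mm farther back than shut.
Start: joints at [-1.435, 0.276, 1.505, -0, 1.361, -0.121], TCP at [0.146, -0.556, 0.231] pointing down, gripper open.
Joint ranges: [-2.89, 2.89], [-0.75, 2.08], [0.22, 2.7], [-1.18, 4.32], [0.11, 2.71], [-2.7, 2.7]. Speed limits (rad/s): [2.57, 2.57, 3.14, 3.14, 3.14, 3.14].

INTERFACE

Orientations are given as a unit quaternion [w, x, y, z].
In Python, from rig import get_state, get_image, sign_off, grip_depth gives the robot as it stands. The module is installed in compiled form; this text tells all that it offers.
- The arm moves only by the tool arm_command, never from a script. Its argument "series" is a list of rows, each an object with "dp": the shift along the tool's x, y, z scaled (see below), a list of three; "angular": the turn, a rotation vector about the tool's x, y, z scaled (see below), a list of three; "gripper": the finger opening in mm, from 0 to 85.4. A call has exactly 8 rows; each row shifts and turns the pose as measured when the row begins, along the tool's axes as they then stand; what a row does not reach is not made up. The controller multiplies each number of a shift by 0.12 m and each number of a turn by 90 degrees. A row lasts 1/8 s, in which the tool goes at most 62.5 mm and 10.7 degrees, less where a joint would pass 70% of its speed; a pose out of reach is approached as far as the arm can. A call with a number of a shift or a turn outside -1 to 1 is refused whole. A call with a gripper value outside its range is refused whole. The fingers move at their own pace and stop on an object; "grip_force" is the grip in N (left out, the last holds). Time passes only in rows, so rows that do not move let the fingers close, or fill a call up. It gives the time, the measured TCP pose, the force and the opening at its end, in the units of the state.
- get_state(): the state, without advancing time (a new reading comes with each control period).
- get_image(name): name is "scene" or "top" or "wrist"; returns a dict with "image" (400x640x3 uint8, blue, green, red), "depth" (400x640 float32, m along the optical axis (not along the pixel's ray), 0 where there is no reading), "mtx" (3x3 intrinsics, pixels), "view" (4x4, takes a point from world to camera coordinates); the wrist camera has in their place "mount" (4x4, takes a point from camera to tool coordinates, whose origin is the TCP and whose axes are the tool frame's). Camera axes: x right, y up, looking along -z (the intrinsics and any distortion apply to the point x, -y, -z); pixel columns grow to the right and rows downward; lengths in m; the calibration is good to about 2 mm. A picture is of the moment at which its call begins: read the wrist's pose just before it.
- sign_off(): hands the job in, once; it reports no verdict.
The state is a dict: "clock": time; "qpos": joint angles; "qd": joint speeds; "effort": joint torques, N m; "position": TCP position; "ee_rot": TCP orientation; "contact_force": force on the tool from outside, world axes, zero at the start; "moment": the same for the moment, N m; "width": finger opening in m.
Only numpy, scipy, OpenCV 4.12 (cv2) and the standard library are available. Lean on these libraries where they do the work, as an engineer would, in place of code of your own. Each camera call takes 0.05 s, during which the arm holds its last target. There are 200 camera calls.

## Working session

There is one attempt and no reset: what is moved stays moved. The work goes in short steps, Python scripts to look and compute and a tool call to move; the robot and the scene stay as the last step left them, time stands still between calls to the robot, and variables do not carry over. Pictures are saved under pics/ and viewed, about 8 in all and at most 12, crops included, and the job is handed in when it is done.

Besides the shell and the picture viewer there is one more tool, called after "Emit:" by a JSON object that holds its "api" and its "payload", one argument or row to a line. arm_command: Moves the arm, as the interface text tells. Its arguments: {"type":"object","properties":{"series":{"type":"array","items":{"type":"object","properties":{"dp":{"type":"array","items":{"type":"number"}},"angular":{"type":"array","items":{"type":"number"}},"gripper":{"type":"number"}}}},"grip_force":{"type":"number"}},"required":["series"]}

```bash
mkdir -p pics
python3 - <<'E'
from rig import *
import cv2,numpy as np
s=get_state(); print(s)
for n in ("scene","top"):
    d=get_image(n); np.savez(f"{n}0.npz",**d); cv2.imwrite(f"pics/{n}0.png",d["image"]); print(n,d["mtx"],d["view"],d.keys())
E
```

```text
{'clock': 0.0, 'qpos': array([-1.43500426e+00,  2.76614519e-01,  1.50613533e+00,  4.21037660e-05,
        1.36069739e+00, -1.20992560e-01]), 'qd': array([-7.66947096e-04,  5.65809784e-04,  1.72732608e-03, -2.86442950e-05,
        1.07207212e-04,  1.40191964e-03]), 'effort': array([ 7.00025066e-04, -4.16766143e+01, -2.45802587e+01,  4.69669351e-05,
        1.11975460e-02, -1.78038260e-05]), 'position': array([ 0.14597577, -0.55561885,  0.2304277 ]), 'ee_rot': array([ 0.55944544,  0.43233744,  0.56035914, -0.4313963 ]), 'contact_force': array([-0.28224229,  0.65261849, -0.08622986]), 'moment': array([ 0.01153506,  0.00736497, -0.04877915]), 'width': 0.08553571825707768}
scene [[482.89030547   0.         316.24618193]
 [  0.         482.89030547 194.68433654]
 [  0.           0.           1.        ]] [[ 0.35636245  0.93431784  0.00748168 -0.18196414]
 [-0.53100845  0.19593284  0.82440302  0.21587465]
 [ 0.76878855 -0.29775911  0.56595378 -1.56383387]
 [ 0.          0.          0.          1.        ]] dict_keys(['image', 'depth', 'mtx', 'view'])
top [[437.46137772   0.         320.82250152]
 [  0.         437.46137772 200.21884276]
 [  0.           0.           1.        ]] [[-0.01270002 -0.99990112 -0.00603863  0.00999347]
 [ 0.98684014 -0.01350725  0.16113379 -0.55705533]
 [-0.16119943 -0.00391276  0.9869141  -1.12404274]
 [ 0.          0.          0.          1.        ]] dict_keys(['image', 'depth', 'mtx', 'view'])
```

View pics/scene0.png

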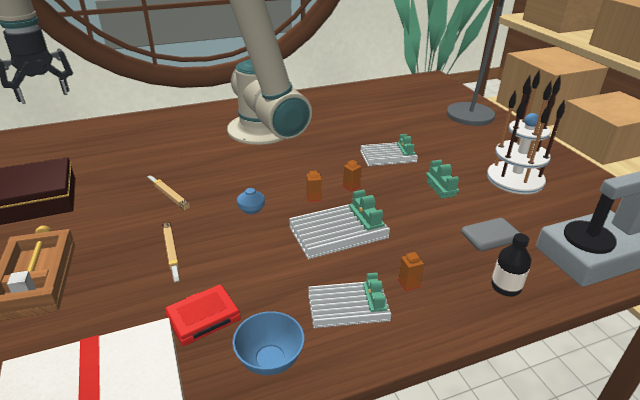

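View pics/top0.png

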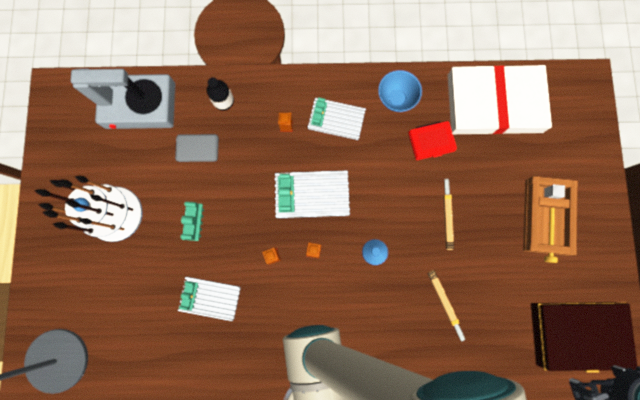

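The top view shows the big tray at about (313,194) with its fitted rest on the left. The loose rest is at (192,221), the target knife at (448,215) with its blade up (+x), and the other knife, nearer the base, at (447,305).

```bash
cat > h.py <<'E'
import numpy as np,cv2
from scipy.spatial.transform import Rotation as R
def c2w(view): return np.linalg.inv(view)
def ray(d,T,uv,z):
    "pixels (n,2) -> world points on plane z; T camera->world"
    uv=np.atleast_2d(uv).astype(float); K=d["mtx"]
    v=np.c_[(uv[:,0]-K[0,2])/K[0,0],-(uv[:,1]-K[1,2])/K[1,1],-np.ones(len(uv))]@T[:3,:3].T
    o=T[:3,3]; return o+v*((z-o[2])/v[:,2])[:,None]
def cloud(d,T):
    h,w=d["depth"].shape; u,v=np.meshgrid(np.arange(w),np.arange(h)); K=d["mtx"]; D=d["depth"]
    p=np.stack([(u-K[0,2])/K[0,0]*D,-(v-K[1,2])/K[1,1]*D,-D],-1)
    return p@T[:3,:3].T+T[:3,3]
def toolT(s):
    T=np.eye(4); q=s["ee_rot"]; T[:3,:3]=R.from_quat([q[1],q[2],q[3],q[0]]).as_matrix(); T[:3,3]=s["position"]; return T
def rect(p):
    (c,wh,a)=cv2.minAreaRect(p[:,:2].astype(np.float32)); return np.round(c,4),np.round(wh,4),round(a,2)
E
python3 - <<'E'
from h import *
d=np.load("top0.npz"); T=c2w(d["view"]); P=cloud(d,T); hsv=cv2.cvtColor(d["image"],cv2.COLOR_BGR2HSV)
print("cam",T[:3,3])
M={"green":cv2.inRange(hsv,(65,60,40),(95,255,255)),"white":cv2.inRange(hsv,(0,0,110),(180,60,255)),"wood":cv2.inRange(hsv,(15,70,150),(30,255,255)),"amber":cv2.inRange(hsv,(5,180,120),(16,255,255)),"blue":cv2.inRange(hsv,(98,100,60),(115,255,255)),"red":cv2.inRange(hsv,(0,200,150),(4,255,255))}
for k,m in M.items():
    n,l,st,c=cv2.connectedComponentsWithStats(m)
    for i in range(1,n):
        if st[i,4]<60 or st[i,4]>6000: continue
        q=P[l==i]; z=q[:,2]; print(k,np.round(c[i]),st[i,4],"z",np.round(np.percentile(z,[5,50,95]),3),rect(q))
E
```

```text
cam [ 0.36865643 -0.00192991  1.19915441]
green [319. 112.] 289 z [0.023 0.042 0.061] (array([0.6172, 0.0116]), array([0.0414, 0.4961]), 88.34)
green [285. 193.] 573 z [0.033 0.058 0.082] (array([0.4931, 0.0702]), array([0.2805, 0.0638]), 17.3)
green [192. 221.] 661 z [0.023 0.049 0.074] (array([0.4651, 0.1782]), array([0.3954, 0.1031]), 76.44)
green [188. 296.] 354 z [0.022 0.042 0.06 ] (array([0.322 , 0.1839]), array([0.073 , 0.3762]), 3.11)
green [310. 331.] 291 z [0.145 0.169 0.187] (array([0.2355, 0.0332]), array([0.0129, 0.1009]), 8.2)
green [467. 387.] 2127 z [0.733 0.764 0.781] (array([ 0.2895, -0.0783]), array([0.2123, 0.0575]), 59.11)
white [527.  99.] 2802 z [0.021 0.049 0.053] (array([ 0.6188, -0.3742]), array([0.21  , 0.8721]), 47.44)
white [473. 100.] 3056 z [0.02  0.048 0.052] (array([ 0.6352, -0.2919]), array([0.1914, 0.7641]), 56.64)
white [121.  98.] 3451 z [0.026 0.06  0.2  ] (array([0.6567, 0.3718]), array([0.9137, 0.2358]), 37.9)
white [224. 102.] 178 z [0.014 0.04  0.064] (array([0.8424, 0.2702]), array([0.0253, 0.0583]), 35.33)
white [340. 120.] 1421 z [-0.001 
[... 1964 characters left out ...]
68 z [-0.003  0.062  0.076] (array([0.4188, 0.0301]), array([0.049 , 0.0671]), 70.41)
amber [271. 256.] 281 z [-0.002  0.063  0.077] (array([0.4078, 0.0817]), array([0.175, 0.059]), 83.54)
blue [400.  91.] 1357 z [0.003 0.023 0.054] (array([ 0.6444, -0.1502]), array([0.1156, 0.6154]), 72.37)
blue [ 82. 202.] 69 z [0.179 0.189 0.236] (array([0.535 , 0.5561]), array([0.0501, 0.0125]), 60.48)
blue [375. 252.] 487 z [0.032 0.041 0.056] (array([ 0.4184, -0.1388]), array([0.0638, 0.0633]), 89.55)
red [501.  99.] 537 z [0.036 0.05  0.054] (array([ 0.6249, -0.313 ]), array([0.1339, 0.7949]), 49.04)
red [432. 140.] 1334 z [0.013 0.026 0.03 ] (array([ 0.5994, -0.165 ]), array([0.1284, 0.5503]), 41.62)
```

Run:
```python
from h import *
d=np.load("top0.npz"); T=c2w(d["view"]); P=cloud(d,T); hsv=cv2.cvtColor(d["image"],cv2.COLOR_BGR2HSV)
ok=d["depth"]>0
def go(name,m,box,zr):
    u0,v0,u1,v1=box; s=np.zeros(m.shape,bool); s[v0:v1,u0:u1]=True
    q=P[s&(m>0)&ok&(P[...,2]>zr[0])&(P[...,2]<zr[1])]; print(name,len(q),rect(q),"mean",q.mean(0).round(4))
g=cv2.inRange(hsv,(65,60,40),(95,255,255)); w=cv2.inRange(hsv,(0,0,90),(180,60,255)); wd=cv2.inRange(hsv,(12,60,120),(32,255,255))
go("rest all",g,(170,190,215,250),(.02,.09)); go("rest top",g,(170,190,215,250),(.045,.09)); go("plate",g,(170,190,215,250),(.02,.033))
go("fitted top",g,(270,165,300,225),(.053,.1))
go("fitted all",g,(270,165,300,225),(.02,.1))
go("tray",w,(265,160,360,225),(.0,.035)); go("traytop",w|g,(265,160,360,225),(.02,.035))
go("knife",wd,(435,170,465,260),(.008,.03))
# colour-only rectangles
for n,m,box,z in (("tray",w|g,(265,160,360,225),.028),("knife",wd,(435,170,465,260),.012)):
    k=np.zeros_like(m); u0,v0,u1,v1=box; k[v0:v1,u0:u1]=m[v0:v1,u0:u1]
    c=max(cv2.findContours(k,0,cv2.CHAIN_APPROX_NONE)[0],key=cv2.contourArea)[:,0]
    print(n,"ray",rect(ray(d,T,c,z)))
```

```text
rest all 644 (array([0.5069, 0.3501]), array([0.0429, 0.0991]), 83.94) mean [0.5053 0.346  0.0483]
rest top 430 (array([0.5064, 0.3521]), array([0.0293, 0.0972]), 85.45) mean [0.5057 0.3505 0.0574]
plate 161 (array([0.5004, 0.3374]), array([0.0391, 0.1058]), 66.13) mean [0.5043 0.3356 0.0268]
fitted top 388 (array([0.5768, 0.0985]), array([0.0968, 0.028 ]), 1.28) mean [0.5764 0.0981 0.0659]
fitted all 571 (array([0.5773, 0.0979]), array([0.098 , 0.0423]), 1.38) mean [0.5766 0.0963 0.0565]
tray 2652 (array([0.5825, 0.028 ]), array([0.13  , 0.2051]), 1.75) mean [0.5784 0.0122 0.0154]
traytop 1251 (array([0.579 , 0.0287]), array([0.1209, 0.1993]), 1.12) mean [0.5779 0.0207 0.0266]
knife 366 (array([ 0.4999, -0.3433]), array([0.0197, 0.1514]), 89.33) mean [ 0.5017 -0.3427  0.0148]
tray ray (array([0.5776, 0.028 ]), array([0.127 , 0.2018]), 1.54)
knife ray (array([ 0.5066, -0.3457]), array([0.0254, 0.1374]), 88.15)
```

Emit:
{"api": "arm_command", "payload": {
  "series": [
    {"dp":[0,0.31,-0.42],"angular":[0.112,0,0],"gripper":85},
    {"dp":[0,0.23,-0.465],"angular":[0.112,0,0],"gripper":85},
    {"dp":[0,0.145,-0.5],"angular":[0,0,0],"gripper":85},
    {"dp":[0,0.145,-0.5],"angular":[0,0,0],"gripper":85},
    {"dp":[0,0.145,-0.5],"angular":[0,0,0],"gripper":85},
    {"dp":[0,0.145,-0.5],"angular":[0,0,0],"gripper":85},
    {"dp":[0,0.145,-0.5],"angular":[0,0,0],"gripper":85},
    {"dp":[0,0.145,-0.5],"angular":[0,0,0],"gripper":85}
  ]
}}

```text
clock: 1.1
position: [0.3345, -0.0942, 0.2286]
ee_rot: [0.469, 0.53, 0.47, -0.527]
contact_force: [1.4, 0.2, -1.0]
width: 0.0849
```

```bash
cat >> h.py <<'E'
def plan(s,xyz,yaw):
    "scaled tool-frame move to TCP xyz with tool pointing down, tool z axis at yaw (deg)"
    T=toolT(s); z=np.array([np.cos(np.radians(yaw)),np.sin(np.radians(yaw)),0]); x=np.array([0,0,-1.]); G=np.stack([x,np.cross(z,x),z],1)
    dp=T[:3,:3].T@(np.array(xyz)-T[:3,3]); rv=R.from_matrix(T[:3,:3].T@G).as_rotvec()
    print("t",round(s["clock"],2),"pos",s["position"].round(4),"yaw",round(float(np.degrees(np.arctan2(T[1,2],T[0,2]))),2),"tilt",T[2,:].round(3),"w",round(s["width"],4),"F",s["contact_force"].round(1))
    print("  dp/0.12",(dp/.12).round(3),"ang/90deg",(np.degrees(rv)/90).round(4))
E
python3 - <<'E'
from h import *
from rig import *
s=get_state(); plan(s,[.507,.351,.23],-95.5); print(s["qpos"])
E
```

```text
t 1.1 pos [ 0.3345 -0.0942  0.2286] yaw -96.78 tilt [-1.     0.002 -0.005  0.229] w 0.0849 F [ 1.4  0.2 -1. ]
  dp/0.12 [ 0.008  0.989 -3.854] ang/90deg [-0.0142 -0.0029 -0.0014]
[-0.48098218 -0.07841002  1.92149179  0.00522972  1.29809082  1.20669241]
```

Emit:
{"api": "arm_command", "payload": {
  "series": [
    {"dp":[0,0.124,-0.49],"angular":[-0.014,0,0],"gripper":85},
    {"dp":[0,0.124,-0.49],"angular":[0,0,0],"gripper":85},
    {"dp":[0,0.124,-0.49],"angular":[0,0,0],"gripper":85},
    {"dp":[0,0.124,-0.49],"angular":[0,0,0],"gripper":85},
    {"dp":[0,0.124,-0.49],"angular":[0,0,0],"gripper":85},
    {"dp":[0,0.124,-0.49],"angular":[0,0,0],"gripper":85},
    {"dp":[0,0.124,-0.49],"angular":[0,0,0],"gripper":85},
    {"dp":[0,0.11,-0.42],"angular":[0,0,0],"gripper":85}
  ]
}}

```text
clock: 2.1
position: [0.4976, 0.3699, 0.2292]
ee_rot: [0.478, 0.524, 0.475, -0.521]
contact_force: [1.0, -0.9, 0.3]
width: 0.0851
```

Run:
```python
from h import *
from rig import *
s=get_state(); plan(s,[.507,.351,.23],-95.5)
d=get_image("wrist"); print(d["mount"].round(4),d["mtx"]); np.savez("w1.npz",**d); cv2.imwrite("pics/w1.png",d["image"])
T=toolT(s)@d["mount"]; P=cloud(d,T); hsv=cv2.cvtColor(d["image"],cv2.COLOR_BGR2HSV)
g=(cv2.inRange(hsv,(65,60,40),(95,255,255))>0)&(d["depth"]>0)
for zr in ((.02,.034),(.046,.054),(.055,.09),(.07,.09),(.02,.09)):
    q=P[g&(P[...,2]>zr[0])&(P[...,2]<zr[1])]
    if len(q)>20: print(zr,len(q),rect(q),q.mean(0).round(4),np.percentile(q[:,2],[50,98]).round(4))
```

```text
t 2.1 pos [0.4976 0.3699 0.2292] yaw -95.22 tilt [-1.     0.005 -0.     0.229] w 0.0851 F [ 1.  -0.9  0.3]
  dp/0.12 [-0.007  0.092  0.15 ] ang/90deg [ 0.0031 -0.0003 -0.0034]
[[-1.000e-04  3.203e-01 -9.473e-01 -1.414e-01]
 [ 1.400e-03  9.473e-01  3.203e-01  8.300e-02]
 [ 1.000e+00 -1.300e-03 -6.000e-04  7.000e-04]
 [ 0.000e+00  0.000e+00  0.000e+00  1.000e+00]] [[354.5270445    0.         319.5456535 ]
 [  0.         354.5270445  202.41972471]
 [  0.           0.           1.        ]]
(0.02, 0.034) 2397 (array([0.4991, 0.2868]), array([0.199 , 0.4266]), 43.88) [0.5041 0.2628 0.0279] [0.0271 0.0339]
(0.046, 0.054) 2784 (array([0.4954, 0.2834]), array([0.1983, 0.4212]), 45.59) [0.511  0.2772 0.0495] [0.0491 0.0537]
(0.055, 0.09) 3747 (array([0.5065, 0.2747]), array([0.1918, 0.3959]), 42.37) [0.536  0.2208 0.0628] [0.0617 0.0748]
(0.07, 0.09) 750 (array([0.5376, 0.2367]), array([0.0554, 0.2645]), 10.1) [0.5181 0.3011 0.0729] [0.0731 0.0756]
(0.02, 0.09) 11684 (array([0.496 , 0.2853]), array([0.2062, 0.4278]), 44.97) [0.5228 0.2287 0.047 ] [0.0485 0.0739]
```

Run:
```python
from h import *
from rig import *
s=get_state(); d=np.load("w1.npz")
T=toolT(s)@d["mount"]; P=cloud(d,T); hsv=cv2.cvtColor(d["image"],cv2.COLOR_BGR2HSV)
g=cv2.inRange(hsv,(65,60,40),(95,255,255)); print("cam",T[:3,3])
near=(P[...,0]>.43)&(P[...,0]<.59)&(P[...,1]>.3)&(P[...,1]<.41)&(d["depth"]>0)&(g>0)
for zr in ((.02,.031),(.046,.052),(.055,.09),(.07,.09),(.034,.09)):
    q=P[near&(P[...,2]>zr[0])&(P[...,2]<zr[1])]
    if len(q)>20: print(zr,len(q),rect(q),q.mean(0).round(4),q.max(0).round(4),q.min(0).round(4))
```

```text
cam [0.58151533 0.36751298 0.3702311 ]
(0.02, 0.031) 928 (array([0.5117, 0.3617]), array([0.0397, 0.0995]), 85.64) [0.5187 0.3733 0.0258] [0.5626 0.3843 0.0283] [0.4631 0.339  0.0216]
(0.046, 0.052) 1596 (array([0.517, 0.359]), array([0.0278, 0.0866]), 85.56) [0.5131 0.3592 0.0479] [0.5612 0.3755 0.0519] [0.4732 0.3434 0.046 ]
(0.055, 0.09) 1556 (array([0.5126, 0.3592]), array([0.0279, 0.0948]), 85.66) [0.5178 0.3596 0.066 ] [0.5607 0.3761 0.0758] [0.4647 0.3417 0.0551]
(0.07, 0.09) 543 (array([0.5119, 0.3598]), array([0.0265, 0.0177]), 85.59) [0.512  0.3597 0.0725] [0.521  0.3728 0.0758] [0.5024 0.3462 0.07  ]
(0.034, 0.09) 3268 (array([0.5127, 0.359 ]), array([0.0281, 0.0952]), 85.19) [0.5155 0.3595 0.0565] [0.5612 0.3769 0.0758] [0.4647 0.3417 0.034 ]
```

View pics/w1.png

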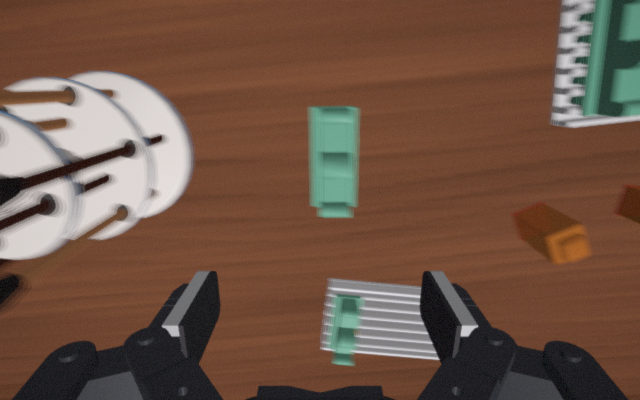

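The wrist view shows the loose rest at about (333,160), with a slight blur because the arm was still coasting. I'll lower, settle and measure again.

Emit:
{"api": "arm_command", "payload": {
  "series": [
    {"dp":[0.2,0.1,0.115],"angular":[-0.008,0,0],"gripper":85},
    {"dp":[0.2,0,0],"angular":[0,0,0],"gripper":85},
    {"dp":[0.2,0,0],"angular":[0,0,0],"gripper":85},
    {"dp":[0.2,0,0],"angular":[0,0,0],"gripper":85},
    {"dp":[0,0,0],"angular":[0,0,0],"gripper":85},
    {"dp":[0,0,0],"angular":[0,0,0],"gripper":85},
    {"dp":[0,0,0],"angular":[0,0,0],"gripper":85},
    {"dp":[0,0,0],"angular":[0,0,0],"gripper":85}
  ]
}}

```text
clock: 3.15
position: [0.512, 0.3643, 0.1289]
ee_rot: [0.481, 0.521, 0.482, -0.514]
contact_force: [-0.5, 0.4, 0.8]
width: 0.0849
```

Run:
```python
from h import *
from rig import *
s=get_state(); d=get_image("wrist"); np.savez("w2.npz",T=toolT(s),**d)
T=toolT(s)@d["mount"]; P=cloud(d,T); hsv=cv2.cvtColor(d["image"],cv2.COLOR_BGR2HSV)
g=cv2.inRange(hsv,(65,60,40),(95,255,255))
near=(P[...,0]>.43)&(P[...,0]<.59)&(P[...,1]>.3)&(P[...,1]<.41)&(d["depth"]>0)&(g>0)
for zr in ((.02,.031),(.046,.052),(.055,.09),(.07,.09),(.034,.09)):
    q=P[near&(P[...,2]>zr[0])&(P[...,2]<zr[1])]
    if len(q)>20: print(zr,len(q),rect(q),q.mean(0).round(4),q.max(0).round(4),q.min(0).round(4))
plan(s,[.507,.353,.034],-94.5); print(s["qd"].round(3))
```

```text
(0.02, 0.031) 2166 (array([0.5087, 0.3507]), array([0.043 , 0.0995]), 85.38) [0.5162 0.3545 0.0268] [0.5599 0.376  0.031 ] [0.4576 0.3257 0.0211]
(0.046, 0.052) 2667 (array([0.514 , 0.3505]), array([0.0281, 0.087 ]), 85.35) [0.5122 0.3507 0.0489] [0.5582 0.3679 0.052 ] [0.4699 0.3332 0.046 ]
(0.055, 0.09) 3439 (array([0.509 , 0.3509]), array([0.0281, 0.097 ]), 85.38) [0.5138 0.3507 0.0663] [0.5584 0.3678 0.0766] [0.4596 0.3334 0.055 ]
(0.07, 0.09) 1226 (array([0.5089, 0.351 ]), array([0.0281, 0.0187]), 86.43) [0.5098 0.351  0.0732] [0.5189 0.3655 0.0766] [0.4989 0.3367 0.07  ]
(0.034, 0.09) 6418 (array([0.5091, 0.3509]), array([0.0281, 0.0971]), 85.38) [0.5137 0.3507 0.0582] [0.5584 0.3679 0.0766] [0.4596 0.3332 0.0341]
t 3.15 pos [0.512  0.3643 0.1289] yaw -94.13 tilt [-1.     0.007 -0.008  0.129] w 0.0849 F [-0.5  0.4  0.8]
  dp/0.12 [ 0.79  -0.04   0.103] ang/90deg [ 0.0041 -0.0051 -0.0042]
[ 0.    -0.006 -0.005 -0.     0.004 -0.001]
```

Emit:
{"api": "arm_command", "payload": {
  "series": [
    {"dp":[0,-0.017,0.112],"angular":[0.0055,-0.005,-0.004],"gripper":85},
    {"dp":[0.2,0,0],"angular":[0,0,0],"gripper":85},
    {"dp":[0.2,0,0],"angular":[0,0,0],"gripper":85},
    {"dp":[0.2,0,0],"angular":[0,0,0],"gripper":85},
    {"dp":[0.16,0,0],"angular":[0,0,0],"gripper":85},
    {"dp":[0,0,0],"angular":[0,0,0],"gripper":85},
    {"dp":[0,0,0],"angular":[0,0,0],"gripper":85},
    {"dp":[0,0,0],"angular":[0,0,0],"gripper":85}
  ],
  "grip_force": 50
}}

```text
clock: 4.2
position: [0.5106, 0.3468, 0.0399]
ee_rot: [0.48, 0.522, 0.477, -0.519]
contact_force: [-0.8, -0.4, 0.2]
width: 0.0852
```

Run:
```python
from h import *
from rig import *
plan(get_state(),[.509,.351,.037],-94.62)
```

```text
t 4.2 pos [0.5106 0.3468 0.0399] yaw -94.78 tilt [-1.     0.005  0.     0.04 ] w 0.0852 F [-0.8 -0.4  0.2]
  dp/0.12 [ 0.024 -0.016 -0.034] ang/90deg [-0.0017  0.0001 -0.0032]
```

Emit:
{"api": "arm_command", "payload": {
  "series": [
    {"dp":[0.02,-0.014,-0.034],"angular":[0.001,0,-0.003],"gripper":85},
    {"dp":[0,0,0],"angular":[0,0,0],"gripper":45},
    {"dp":[0,0,0],"angular":[0,0,0],"gripper":15},
    {"dp":[0,0,0],"angular":[0,0,0],"gripper":15},
    {"dp":[0,0,0],"angular":[0,0,0],"gripper":15},
    {"dp":[0,0,0],"angular":[0,0,0],"gripper":15},
    {"dp":[0,0,0],"angular":[0,0,0],"gripper":15},
    {"dp":[0,0,0],"angular":[0,0,0],"gripper":15}
  ],
  "grip_force": 50
}}

```text
clock: 5.2
position: [0.5102, 0.3522, 0.0392]
ee_rot: [0.479, 0.522, 0.478, -0.519]
contact_force: [0.6, 0.8, 0.6]
width: 0.0275
```

Run:
```python
from h import *
from rig import *
plan(get_state(),[.509,.351,.15],-94.62)
d=np.load("top0.npz"); P=cloud(d,c2w(d["view"])); hsv=cv2.cvtColor(d["image"],cv2.COLOR_BGR2HSV)
a=cv2.inRange(hsv,(5,180,100),(16,255,255))
for b in ((275,105,295,135),(300,240,325,260),(260,245,282,268)):
    s=np.zeros(a.shape,bool); s[b[1]:b[3],b[0]:b[2]]=1; q=P[s&(a>0)&(P[...,2]>.05)&(P[...,2]<.1)]; print(q.mean(0).round(3))
```

```text
t 5.2 pos [0.5102 0.3522 0.0392] yaw -94.86 tilt [-1.     0.003 -0.002  0.039] w 0.0275 F [0.6 0.8 0.6]
  dp/0.12 [-0.923 -0.006  0.009] ang/90deg [-0.0027 -0.0014 -0.0019]
[0.778 0.099 0.067]
[0.424 0.025 0.068]
[0.411 0.135 0.068]
```

Emit:
{"api": "arm_command", "payload": {
  "series": [
    {"dp":[-0.3,0,0],"angular":[0,0,0],"gripper":15},
    {"dp":[-0.35,0,0],"angular":[-0.034,0,0],"gripper":15},
    {"dp":[-0.28,0.06,0.3],"angular":[-0.034,0,0],"gripper":15},
    {"dp":[0,0.08,0.45],"angular":[0,0,0],"gripper":15},
    {"dp":[0,0.08,0.48],"angular":[0,0,0],"gripper":15},
    {"dp":[0,0.08,0.48],"angular":[0,0,0],"gripper":15},
    {"dp":[0,0.08,0.48],"angular":[0,0,0],"gripper":15},
    {"dp":[0,0.08,0.48],"angular":[0,0,0],"gripper":15}
  ]
}}

```text
clock: 6.2
position: [0.5701, 0.0268, 0.1495]
ee_rot: [0.508, 0.49, 0.509, -0.493]
contact_force: [1.0, 0.1, -2.4]
width: 0.0277
```

Run:
```python
from h import *
from rig import *
plan(get_state(),[.579,-.017,.14],-88.7)
```

```text
t 6.2 pos [0.5701 0.0268 0.1495] yaw -88.02 tilt [-1.    -0.005  0.002  0.15 ] w 0.0277 F [ 1.   0.1 -2.4]
  dp/0.12 [0.079 0.062 0.367] ang/90deg [0.0076 0.0011 0.003 ]
```

Emit:
{"api": "arm_command", "payload": {
  "series": [
    {"dp":[0,0.05,0.25],"angular":[0.008,0,0.003],"gripper":15},
    {"dp":[0,0,0],"angular":[0,0,0],"gripper":15},
    {"dp":[0,0,0],"angular":[0,0,0],"gripper":15},
    {"dp":[0,0,0],"angular":[0,0,0],"gripper":15},
    {"dp":[0,0,0],"angular":[0,0,0],"gripper":15},
    {"dp":[0,0,0],"angular":[0,0,0],"gripper":15},
    {"dp":[0,0,0],"angular":[0,0,0],"gripper":15},
    {"dp":[0,0,0],"angular":[0,0,0],"gripper":15}
  ]
}}

```text
clock: 7.2
position: [0.5751, -0.0045, 0.1472]
ee_rot: [0.504, 0.493, 0.506, -0.497]
contact_force: [-1.3, 0.1, -2.9]
width: 0.0274
```

Run:
```python
from h import *
from rig import *
s=get_state(); plan(s,[.579,-.017,.14],-88.7)
d=get_image("wrist"); np.savez("w3.npz",T=toolT(s),**d); cv2.imwrite("pics/w3.png",d["image"])
```

```text
t 7.2 pos [ 0.5751 -0.0045  0.1472] yaw -88.85 tilt [-1.    -0.005  0.001  0.147] w 0.0274 F [-1.3  0.1 -2.9]
  dp/0.12 [0.06  0.03  0.105] ang/90deg [-0.0017  0.0006  0.0034]
```

View pics/w3.png

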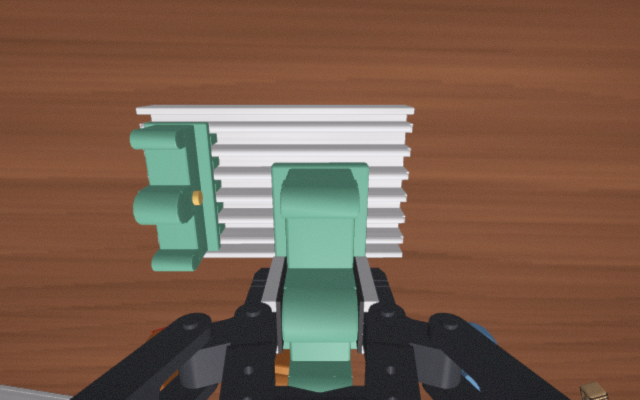

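The wrist view shows the fitted rest at about (175,195), the fins running left–right across x=215–410, and the held rest at about (320,270). I'll measure all three in this one view.

Run:
```python
from h import *
d=np.load("w3.npz"); T=d["T"]@d["mount"]; P=cloud(d,T); hsv=cv2.cvtColor(d["image"],cv2.COLOR_BGR2HSV)
g=(cv2.inRange(hsv,(65,60,40),(95,255,255))>0)&(d["depth"]>0); w=(cv2.inRange(hsv,(0,0,90),(180,60,255))>0)&(d["depth"]>0)
X,Y,Z=P[...,0],P[...,1],P[...,2]
def show(n,m): q=P[m]; print(n,len(q),rect(q),"min",q.min(0).round(4),"max",q.max(0).round(4))
f=g&(Y>.06)&(Y<.15)&(Z>.02)&(Z<.1)
show("fit top",f&(Z>.06)); show("fit plate",f&(Z<.05)); show("fit mid peak",f&(Z>.077))
h=g&(abs(Y+.0045)<.035)&(Z>.1)&(Z<.21)
print(np.percentile(Z[h],[1,5,50,95,99]).round(4))
show("held body+",h&(Z>.142)); show("held plate",h&(Z<.139)); show("held peak",h&(Z>.176)); show("held outer peaks",h&(Z>.164)&(Z<.172))
show("tray", w&(Z>.02)&(Z<.034)&(X>.48)&(X<.66)&(Y>-.1)&(Y<.15))
# fins: histogram of x in tray frame for tops, far area y -0.07..-0.04
for y0,y1 in ((.02,.05),(-.07,-.04)):
    m=w&(Y>y0)&(Y<y1)&(Z>.022)&(Z<.034)&(X>.5)&(X<.66); hh,e=np.histogram(X[m],np.arange(.5,.66,.002)); print(y0,"tops",[(round(e[i]+.001,3),int(hh[i])) for i in range(len(hh)) if hh[i]])
```

```text
fit top 3938 (array([0.579 , 0.0964]), array([0.0979, 0.0287]), 1.21) min [0.5304 0.0813 0.06  ] max [0.6281 0.1117 0.0845]
fit plate 2889 (array([0.579 , 0.0957]), array([0.0999, 0.0434]), 1.81) min [0.5296 0.0735 0.0201] max [0.6292 0.1189 0.05  ]
fit mid peak 1294 (array([0.5792, 0.0963]), array([0.0286, 0.0194]), 89.61) min [0.5695 0.082  0.077 ] max [0.5889 0.1107 0.0845]
[0.1329 0.1343 0.1624 0.1822 0.1831]
held body+ 15299 (array([ 0.5779, -0.0049]), array([0.0912, 0.0326]), 3.88) min [ 0.5322 -0.0207  0.1421] max [0.6234 0.0121 0.2006]
held plate 2539 (array([ 0.5736, -0.0056]), array([0.1002, 0.0437]), 1.56) min [ 0.5236 -0.0273  0.1289] max [0.6241 0.0175 0.1389]
held peak 3461 (array([ 0.5761, -0.0036]), array([0.0244, 0.0311]), 0.91) min [ 0.5637 -0.0193  0.176 ] max [0.5881 0.0121 0.2006]
held outer peaks 4363 (array([ 0.5777, -0.0052]), array([0.0911, 0.028 ]), 1.19) min [ 0.5322 -0.0201  0.164 ] max [0.6234 0.0096 0.172 ]
tray 10032 (array([0.5804, 0.0266]), array([0.1198, 0.2003]), 1.2) min [ 0.5198 -0.0742  0.02  ] max [0.6422 0.1278 0.0338]
0.02 tops [(np.float64(0.
[... 1006 characters left out ...]
oat64(0.539), 116), (np.float64(0.541), 31), (np.float64(0.553), 37), (np.float64(0.555), 79), (np.float64(0.557), 122), (np.float64(0.559), 30), (np.float64(0.571), 58), (np.float64(0.573), 87), (np.float64(0.575), 116), (np.float64(0.577), 28), (np.float64(0.587), 2), (np.float64(0.589), 69), (np.float64(0.591), 91), (np.float64(0.593), 123), (np.float64(0.595), 26), (np.float64(0.605), 9), (np.float64(0.607), 90), (np.float64(0.609), 107), (np.float64(0.611), 139), (np.float64(0.613), 18), (np.float64(0.625), 78), (np.float64(0.627), 112), (np.float64(0.629), 132), (np.float64(0.631), 4), (np.float64(0.637), 76), (np.float64(0.639), 119), (np.float64(0.641), 127), (np.float64(0.643), 12)]
```

Emit:
{"api": "arm_command", "payload": {
  "series": [
    {"dp":[0,0.058,0.11],"angular":[0,0,0.005],"gripper":15},
    {"dp":[0.17,0,0],"angular":[0,0,0],"gripper":15},
    {"dp":[0.17,0,0],"angular":[0,0,0],"gripper":15},
    {"dp":[0.17,0,0],"angular":[0,0,0],"gripper":15},
    {"dp":[0,0,0],"angular":[0,0,0],"gripper":15},
    {"dp":[0,0,0],"angular":[0,0,0],"gripper":15},
    {"dp":[0,0,0],"angular":[0,0,0],"gripper":15},
    {"dp":[0,0,0],"angular":[0,0,0],"gripper":15}
  ]
}}

```text
clock: 8.25
position: [0.5885, -0.024, 0.0878]
ee_rot: [0.509, 0.497, 0.5, -0.493]
contact_force: [0.2, 0.7, -2.3]
width: 0.0272
```

Run:
```python
from h import *
from rig import *
s=get_state(); plan(s,[.5824,-.0177,.075],-88.8)
d=get_image("wrist"); np.savez("w4.npz",T=toolT(s),**d); cv2.imwrite("pics/w4.png",d["image"])
T=toolT(s)@d["mount"]; P=cloud(d,T); hsv=cv2.cvtColor(d["image"],cv2.COLOR_BGR2HSV); z0=s["position"][2]-.039; y0=s["position"][1]
g=(cv2.inRange(hsv,(65,60,40),(95,255,255))>0)&(d["depth"]>0); w=(cv2.inRange(hsv,(0,0,90),(180,60,255))>0)&(d["depth"]>0)
X,Y,Z=P[...,0],P[...,1],P[...,2]
def show(n,m): q=P[m]; print(n,len(q),rect(q),"min",q.min(0).round(4),"max",q.max(0).round(4))
h=g&(abs(Y-y0)<.035); show("held plate",h&(Z<z0+.031)&(Z>z0+.015)); show("outer",h&(Z>z0+.056)&(Z<z0+.064))
f=g&(Y>.07)&(Y<.15); show("fit",f&(Z>.06)&(Z<.1)); show("tray", w&(Z>.02)&(Z<.034)&(X>.48)&(X<.66)&(Y>-.1)&(Y<.15))
```

```text
t 8.25 pos [ 0.5885 -0.024   0.0878] yaw -88.96 tilt [-1.     0.013  0.005  0.088] w 0.0272 F [ 0.2  0.7 -2.3]
  dp/0.12 [ 0.106 -0.051 -0.054] ang/90deg [-0.0017  0.0033 -0.0084]
held plate 2515 (array([ 0.5871, -0.0251]), array([0.1005, 0.0436]), 1.3) min [ 0.5366 -0.0466  0.0703] max [ 0.6378 -0.0025  0.0798]
outer 4009 (array([ 0.5909, -0.0249]), array([0.0904, 0.0281]), 1.45) min [ 0.5457 -0.0394  0.1048] max [ 0.6364 -0.0098  0.1128]
fit 7499 (array([0.579 , 0.0963]), array([0.0983, 0.0292]), 1.3) min [0.5302 0.0809 0.06  ] max [0.6283 0.1119 0.0846]
tray 13591 (array([0.5803, 0.0266]), array([0.1203, 0.2005]), 1.22) min [ 0.5191 -0.074   0.02  ] max [0.6424 0.1279 0.034 ]
```

View pics/w4.png

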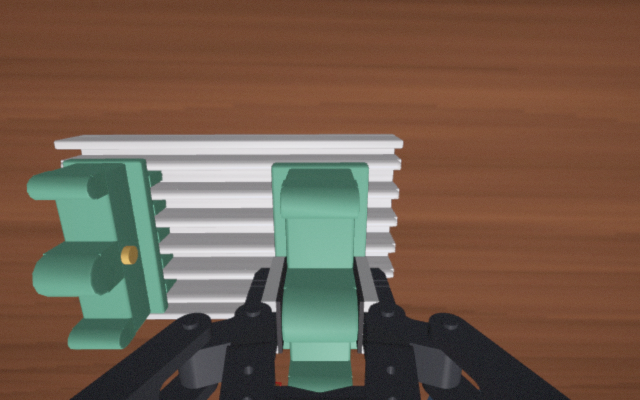

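The noses are above the fins. The rest is about 6 mm too far in +x with a slight tilt, so I'll correct both before lowering.

Emit:
{"api": "arm_command", "payload": {
  "series": [
    {"dp":[0,-0.02,0],"angular":[0,0.001,-0.003],"gripper":15},
    {"dp":[0,-0.02,0],"angular":[0,0.001,-0.003],"gripper":15},
    {"dp":[0,0,0],"angular":[0,0,0],"gripper":15},
    {"dp":[0,0,0],"angular":[0,0,0],"gripper":15},
    {"dp":[0,0,0],"angular":[0,0,0],"gripper":15},
    {"dp":[0,0,0],"angular":[0,0,0],"gripper":15},
    {"dp":[0,0,0],"angular":[0,0,0],"gripper":15},
    {"dp":[0,0,0],"angular":[0,0,0],"gripper":15}
  ]
}}

```text
clock: 9.3
position: [0.5836, -0.0239, 0.0883]
ee_rot: [0.506, 0.496, 0.503, -0.495]
contact_force: [-0.7, -0.8, -2.1]
width: 0.0275
```

Run:
```python
from h import *
from rig import *
s=get_state(); plan(s,[.5828,-.024,.075],-88.8)
```

```text
t 9.3 pos [ 0.5836 -0.0239  0.0883] yaw -88.92 tilt [-1.     0.004  0.002  0.088] w 0.0275 F [-0.7 -0.8 -2.1]
  dp/0.12 [ 0.111 -0.007  0.001] ang/90deg [-0.0013  0.0013 -0.0026]
```

Emit:
{"api": "arm_command", "payload": {
  "series": [
    {"dp":[0.05,-0.006,0],"angular":[0,0,-0.0015],"gripper":15},
    {"dp":[0.05,0,0],"angular":[0,0,0],"gripper":15},
    {"dp":[0.04,0,0],"angular":[0,0,0],"gripper":15},
    {"dp":[0.02,0,0],"angular":[0,0,0],"gripper":15},
    {"dp":[0,0,0],"angular":[0,0,0],"gripper":15},
    {"dp":[0,0,0],"angular":[0,0,0],"gripper":15},
    {"dp":[0,0,0],"angular":[0,0,0],"gripper":15},
    {"dp":[0,0,0],"angular":[0,0,0],"gripper":15}
  ]
}}

```text
clock: 10.3
position: [0.5828, -0.0239, 0.0675]
ee_rot: [0.505, 0.495, 0.504, -0.495]
contact_force: [-0.3, 0.3, -2.6]
width: 0.0275
```

Run:
```python
from h import *
from rig import *
s=get_state(); plan(s,[.5828,-.024,.047],-88.8)
d=get_image("wrist"); np.savez("w5.npz",T=toolT(s),**d)
T=toolT(s)@d["mount"]; P=cloud(d,T); hsv=cv2.cvtColor(d["image"],cv2.COLOR_BGR2HSV); z0=s["position"][2]-.039; y0=s["position"][1]
g=(cv2.inRange(hsv,(65,60,40),(95,255,255))>0)&(d["depth"]>0); w=(cv2.inRange(hsv,(0,0,90),(180,60,255))>0)&(d["depth"]>0)
X,Y,Z=P[...,0],P[...,1],P[...,2]
def show(n,m): q=P[m]; print(n,len(q),rect(q),"min",q.min(0).round(4),"max",q.max(0).round(4))
h=g&(abs(Y-y0)<.035); show("held plate",h&(Z<z0+.031)&(Z>z0+.015))
f=g&(Y>.07)&(Y<.15); show("fit",f&(Z>.06)&(Z<.1)); show("tray", w&(Z>.02)&(Z<.034)&(X>.48)&(X<.66)&(Y>-.1)&(Y<.15))
```

```text
t 10.3 pos [ 0.5828 -0.0239  0.0675] yaw -88.92 tilt [-1.     0.001  0.002  0.068] w 0.0275 F [-0.3  0.3 -2.6]
  dp/0.12 [ 0.171 -0.     0.001] ang/90deg [-0.0014  0.0013 -0.0008]
held plate 2519 (array([ 0.5813, -0.0252]), array([0.1006, 0.0436]), 1.56) min [ 0.5309 -0.0467  0.0498] max [ 0.6317 -0.0024  0.0595]
fit 9423 (array([0.5791, 0.0961]), array([0.0981, 0.0298]), 1.1) min [0.5303 0.0808 0.06  ] max [0.6284 0.1112 0.0849]
tray 17276 (array([0.5803, 0.0267]), array([0.1204, 0.2002]), 1.27) min [ 0.5187 -0.0739  0.02  ] max [0.6424 0.1278 0.0337]
```

Emit:
{"api": "arm_command", "payload": {
  "series": [
    {"dp":[0.045,0,0],"angular":[0,0,0],"gripper":15},
    {"dp":[0.04,0,0],"angular":[0,0,0],"gripper":15},
    {"dp":[0.03,0,0],"angular":[0,0,0],"gripper":15},
    {"dp":[0.02,0,0],"angular":[0,0,0],"gripper":15},
    {"dp":[0.01,0,0],"angular":[0,0,0],"gripper":15},
    {"dp":[0,0,0],"angular":[0,0,0],"gripper":15},
    {"dp":[0,0,0],"angular":[0,0,0],"gripper":15},
    {"dp":[0,0,0],"angular":[0,0,0],"gripper":15}
  ]
}}

```text
clock: 11.35
position: [0.5829, -0.024, 0.0489]
ee_rot: [0.505, 0.495, 0.504, -0.495]
contact_force: [-0.3, 0.2, -2.5]
width: 0.0274
```

Run:
```python
from h import *
from rig import *
s=get_state(); plan(s,[.5828,-.024,.047],-88.8)
```

```text
t 11.35 pos [ 0.5829 -0.024   0.0489] yaw -88.93 tilt [-1.     0.001  0.002  0.049] w 0.0274 F [-0.3  0.2 -2.5]
  dp/0.12 [ 0.016 -0.001  0.   ] ang/90deg [-0.0014  0.0012 -0.0008]
```

Still free of contact, about 2 mm above home. I'll ease it down and open the gripper.

Emit:
{"api": "arm_command", "payload": {
  "series": [
    {"dp":[0.008,0,0],"angular":[0,0,0],"gripper":15},
    {"dp":[0.006,0,0],"angular":[0,0,0],"gripper":15},
    {"dp":[0,0,0],"angular":[0,0,0],"gripper":15},
    {"dp":[0,0,0],"angular":[0,0,0],"gripper":32},
    {"dp":[0,0,0],"angular":[0,0,0],"gripper":50},
    {"dp":[0,0,0],"angular":[0,0,0],"gripper":70},
    {"dp":[0,0,0],"angular":[0,0,0],"gripper":70},
    {"dp":[0,0,0],"angular":[0,0,0],"gripper":70}
  ]
}}

```text
clock: 12.35
position: [0.5842, -0.0242, 0.0485]
ee_rot: [0.506, 0.496, 0.503, -0.495]
contact_force: [-0.4, 0.3, 0.9]
width: 0.0701
```

Run:
```python
from h import *
from rig import *
s=get_state(); plan(s,[.5828,-.024,.2],-88.8)
```

```text
t 12.35 pos [ 0.5842 -0.0242  0.0485] yaw -88.92 tilt [-1.     0.005  0.003  0.049] w 0.0701 F [-0.4  0.3  0.9]
  dp/0.12 [-1.262 -0.006  0.002] ang/90deg [-0.0014  0.0016 -0.0029]
```

Emit:
{"api": "arm_command", "payload": {
  "series": [
    {"dp":[-0.15,0,0],"angular":[0,0,0],"gripper":70},
    {"dp":[-0.25,0,0],"angular":[0,0,0],"gripper":70},
    {"dp":[-0.3,0,0],"angular":[0,0,0],"gripper":75},
    {"dp":[-0.3,0,0],"angular":[0,0,0],"gripper":75},
    {"dp":[-0.15,0,0],"angular":[0,0,0],"gripper":75},
    {"dp":[0,0,0],"angular":[0,0,0],"gripper":75},
    {"dp":[0,0,0],"angular":[0,0,0],"gripper":75},
    {"dp":[0,0,0],"angular":[0,0,0],"gripper":75}
  ]
}}

```text
clock: 13.35
position: [0.5818, -0.0236, 0.1879]
ee_rot: [0.505, 0.495, 0.504, -0.496]
contact_force: [0.5, 0.5, 0.1]
width: 0.0748
```

Run:
```python
from h import *
from rig import *
s=get_state(); plan(s,[.5,-.3435,.16],-91)
d=get_image("wrist"); np.savez("w6.npz",T=toolT(s),**d); cv2.imwrite("pics/w6.png",d["image"])
T=toolT(s)@d["mount"]; P=cloud(d,T); hsv=cv2.cvtColor(d["image"],cv2.COLOR_BGR2HSV)
g=(cv2.inRange(hsv,(65,60,40),(95,255,255))>0)&(d["depth"]>0); w=(cv2.inRange(hsv,(0,0,90),(180,60,255))>0)&(d["depth"]>0)
X,Y,Z=P[...,0],P[...,1],P[...,2]
def show(n,m): q=P[m]; print(n,len(q),rect(q),"min",q.min(0).round(4),"max",q.max(0).round(4))
for n,a,b in (("loose",-.07,.03),("fit",.06,.14)):
    f=g&(Y>a)&(Y<b)&(X>.5)&(X<.65); show(n+" top",f&(Z>.06)&(Z<.1)); show(n+" plate",f&(Z<.045)&(Z>.025))
    for n2,z1,z2 in (("plate z",.026,.045),("peak z",.078,.095),("groove z",.05,.064)): print(n2,np.round(np.percentile(Z[f&(Z>z1)&(Z<z2)],[10,50,90]),4))
show("tray", w&(Z>.02)&(Z<.034)&(X>.48)&(X<.66)&(Y>-.1)&(Y<.15))
```

```text
t 13.35 pos [ 0.5818 -0.0236  0.1879] yaw -88.93 tilt [-1.    -0.001  0.002  0.188] w 0.0748 F [0.5 0.5 0.1]
  dp/0.12 [ 0.237 -0.732  2.652] ang/90deg [0.023  0.001  0.0004]
loose top 2429 (array([ 0.5824, -0.0249]), array([0.0962, 0.028 ]), 1.26) min [ 0.5341 -0.0397  0.06  ] max [ 0.6306 -0.0101  0.0847]
loose plate 1658 (array([ 0.5813, -0.0251]), array([0.0996, 0.0434]), 1.32) min [ 0.5312 -0.0479  0.0325] max [ 0.6314 -0.0027  0.0447]
plate z [0.0339 0.0348 0.0358]
peak z [0.0789 0.0816 0.083 ]
groove z [0.056  0.0569 0.0586]
fit top 2807 (array([0.5794, 0.0964]), array([0.0969, 0.0286]), 1.12) min [0.5313 0.0812 0.06  ] max [0.628  0.1114 0.0845]
fit plate 1886 (array([0.5789, 0.0956]), array([0.1001, 0.0435]), 1.91) min [0.5294 0.0735 0.025 ] max [0.6289 0.119  0.045 ]
plate z [0.0327 0.0349 0.0408]
peak z [0.0788 0.0815 0.0829]
groove z [0.0547 0.0569 0.0596]
tray 8124 (array([0.5804, 0.0266]), array([0.1198, 0.1997]), 1.17) min [ 0.5198 -0.0741  0.02  ] max [0.6423 0.1276 0.034 ]
```

View pics/w6.png

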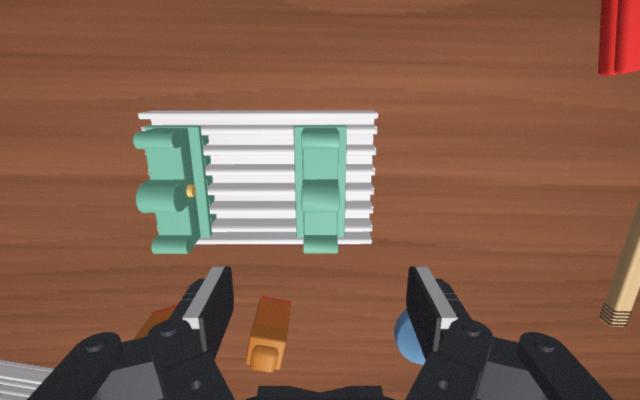

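The loose rest is home: its plate is at 34.8 mm and its groove at 56.9 mm, the same as the fitted one, and it sits 0.2 mm off the tray line with matching yaw. Next is the knife.

Emit:
{"api": "arm_command", "payload": {
  "series": [
    {"dp":[0,-0.12,0.44],"angular":[0.012,0,0],"gripper":75},
    {"dp":[0.05,-0.13,0.46],"angular":[0.01,0,0],"gripper":75},
    {"dp":[0.05,-0.13,0.46],"angular":[0,0,0],"gripper":75},
    {"dp":[0.05,-0.13,0.46],"angular":[0,0,0],"gripper":75},
    {"dp":[0.05,-0.13,0.46],"angular":[0,0,0],"gripper":75},
    {"dp":[0,-0.06,0.2],"angular":[0,0,0],"gripper":75},
    {"dp":[0,0,0],"angular":[0,0,0],"gripper":75},
    {"dp":[0,0,0],"angular":[0,0,0],"gripper":75}
  ]
}}

```text
clock: 14.4
position: [0.4925, -0.3266, 0.1559]
ee_rot: [-0.493, -0.503, -0.5, 0.504]
contact_force: [0.2, -0.5, -0.3]
width: 0.0752
```

```bash
cat > kn.py <<'E'
from h import *
from rig import *
import sys
s=get_state(); d=get_image("wrist"); np.savez("wk.npz",T=toolT(s),**d); cv2.imwrite("pics/wk%s.png"%sys.argv[1],d["image"])
T=toolT(s)@d["mount"]; P=cloud(d,T); hsv=cv2.cvtColor(d["image"],cv2.COLOR_BGR2HSV)
m=(cv2.inRange(hsv,(12,50,120),(32,255,255))>0)&(d["depth"]>0)&(P[...,2]>.006)&(P[...,2]<.03)&(P[...,0]>.38)
n,l,st,c=cv2.connectedComponentsWithStats(m.astype(np.uint8))
for i in range(1,n):
    if st[i,4]>100:
        q=P[(l==i)&(P[...,2]>.011)]; print(c[i].round(),len(q),rect(q),q.min(0).round(4),q.max(0).round(4))
plan(s,[.5,-.3435,.16],-91)
E
python3 kn.py 1
```

```text
[603. 165.] 1217 (array([ 0.5012, -0.5545]), array([0.0047, 0.1672]), 83.14) [ 0.4181 -0.5652  0.012 ] [ 0.5841 -0.5434  0.0243]
[343. 158.] 3489 (array([ 0.5093, -0.3458]), array([0.0185, 0.1301]), 89.46) [ 0.4442 -0.3556  0.011 ] [ 0.5744 -0.3361  0.0173]
[634. 245.] 300 (array([ 0.4411, -0.599 ]), array([0.022 , 0.0302]), 60.99) [ 0.4296 -0.6055  0.0151] [ 0.4597 -0.5821  0.0298]
[341. 249.] 337 (array([ 0.4343, -0.345 ]), array([0.0179, 0.018 ]), 0.43) [ 0.4254 -0.354   0.0116] [ 0.4432 -0.336   0.0169]
t 14.4 pos [ 0.4925 -0.3266  0.1559] yaw -90.81 tilt [-1.    -0.009 -0.006  0.156] w 0.0752 F [ 0.2 -0.5 -0.3]
  dp/0.12 [-0.036  0.065  0.14 ] ang/90deg [ 0.0021 -0.0035  0.0055]
```

Emit:
{"api": "arm_command", "payload": {
  "series": [
    {"dp":[0,0.04,0.075],"angular":[-0.001,-0.003,0.005],"gripper":75},
    {"dp":[0.15,0.035,0.065],"angular":[0,0,0],"gripper":75},
    {"dp":[0.25,0,0],"angular":[0,0,0],"gripper":60},
    {"dp":[0.25,0,0],"angular":[0,0,0],"gripper":60},
    {"dp":[0.2,0,0],"angular":[0,0,0],"gripper":60},
    {"dp":[0.15,0,0],"angular":[0,0,0],"gripper":60},
    {"dp":[0,0,0],"angular":[0,0,0],"gripper":60},
    {"dp":[0,0,0],"angular":[0,0,0],"gripper":60}
  ],
  "grip_force": 60
}}

```text
clock: 15.45
position: [0.5052, -0.3409, 0.0273]
ee_rot: [0.498, 0.501, 0.499, -0.501]
contact_force: [0.4, -0.3, 0.8]
width: 0.0602
```

Run:
```python
from h import *
from rig import *
plan(get_state(),[.503,-.3457,.005],-90.6)
```

```text
t 15.45 pos [ 0.5052 -0.3409  0.0273] yaw -90.26 tilt [-1.    -0.001 -0.001  0.027] w 0.0602 F [ 0.4 -0.3  0.8]
  dp/0.12 [ 0.186 -0.018  0.041] ang/90deg [ 0.0038 -0.0009  0.0004]
```

Emit:
{"api": "arm_command", "payload": {
  "series": [
    {"dp":[0.05,-0.015,0.035],"angular":[0.003,0,0],"gripper":60},
    {"dp":[0.05,0,0],"angular":[0,0,0],"gripper":60},
    {"dp":[0.05,0,0],"angular":[0,0,0],"gripper":60},
    {"dp":[0.025,0,0],"angular":[0,0,0],"gripper":60},
    {"dp":[0,0,0],"angular":[0,0,0],"gripper":40},
    {"dp":[0,0,0],"angular":[0,0,0],"gripper":5},
    {"dp":[0,0,0],"angular":[0,0,0],"gripper":5},
    {"dp":[0,0,0],"angular":[0,0,0],"gripper":5}
  ],
  "grip_force": 60
}}

```text
clock: 16.45
position: [0.5046, -0.3465, 0.0072]
ee_rot: [0.499, 0.503, 0.496, -0.502]
contact_force: [-0.1, 0.0, -0.9]
width: 0.0161
```

Run:
```python
from h import *
from rig import *
plan(get_state(),[.503,-.3457,.15],-90.6)
```

```text
t 16.45 pos [ 0.5046 -0.3465  0.0072] yaw -90.53 tilt [-1.     0.003  0.002  0.007] w 0.0161 F [-0.1  0.  -0.9]
  dp/0.12 [-1.19  -0.01  -0.004] ang/90deg [ 0.0007  0.0011 -0.0019]
```

Emit:
{"api": "arm_command", "payload": {
  "series": [
    {"dp":[-0.2,0,0],"angular":[0,0,0],"gripper":5},
    {"dp":[-0.35,0,0],"angular":[0,0,0],"gripper":5},
    {"dp":[-0.4,0,0],"angular":[0,0,0],"gripper":5},
    {"dp":[-0.3,0,0],"angular":[0,0,0],"gripper":5},
    {"dp":[0,0,0],"angular":[0,0,0],"gripper":5},
    {"dp":[0,0,0],"angular":[-0.05,0,0],"gripper":5},
    {"dp":[0,0,0],"angular":[-0.1,0,0],"gripper":5},
    {"dp":[0,0,0],"angular":[-0.1,0,0],"gripper":5}
  ]
}}

```text
clock: 17.45
position: [0.5015, -0.3437, 0.1554]
ee_rot: [0.586, 0.393, 0.591, -0.391]
contact_force: [-0.6, -0.1, -1.1]
width: 0.0159
```

Run:
```python
from h import *
from rig import *
s=get_state(); plan(s,[.557,.03,.16],1.2); print(s["qpos"].round(2))
d=get_image("wrist"); np.savez("wk2.npz",T=toolT(s),**d); cv2.imwrite("pics/wk2.png",d["image"])
T=toolT(s); yaw0=np.degrees(np.arctan2(T[1,2],T[0,2])); D=np.array([.557,.03])-T[:2,3]; print(D)
step=(1.2-yaw0)/8
for i in range(8):
    a=np.radians(yaw0+i*step); z=np.array([np.cos(a),np.sin(a)]); y=np.array([-z[1],z[0]]); v=D/8/.12
    print(i,round(v@y,3),round(v@z,3),round(-step/90,4))
```

```text
t 17.45 pos [ 0.5015 -0.3437  0.1554] yaw -67.33 tilt [-1.    -0.002 -0.007  0.155] w 0.0159 F [-0.6 -0.1 -1.1]
  dp/0.12 [-0.024  1.628 -2.696] ang/90deg [-0.7614 -0.0046 -0.0011]
[-0.72  0.38  1.55  0.    1.22  0.46]
[0.05554288 0.37374315]
0 0.203 -0.337 -0.0952
1 0.251 -0.303 -0.0952
2 0.294 -0.262 -0.0952
3 0.329 -0.215 -0.0952
4 0.358 -0.164 -0.0952
5 0.378 -0.109 -0.0952
6 0.39 -0.051 -0.0952
7 0.394 0.007 -0.0952
```

View pics/wk2.png

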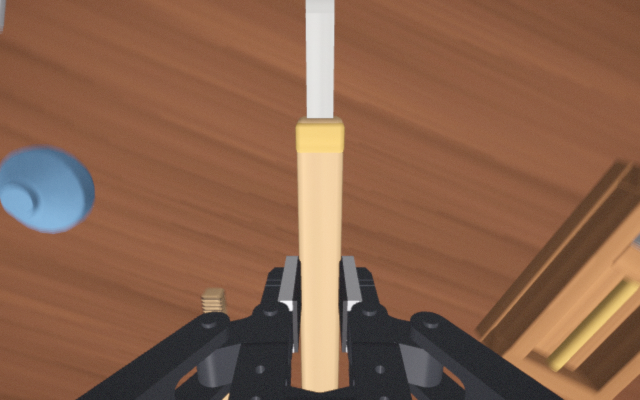

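The knife is gripped squarely: the handle runs up the image centre at x≈320 and the blade points along tool +y. I'll carry it to the tray, turning on the way.

Emit:
{"api": "arm_command", "payload": {
  "series": [
    {"dp":[0,0.2,-0.34],"angular":[-0.095,0.002,0],"gripper":5},
    {"dp":[0,0.25,-0.3],"angular":[-0.095,0.002,0],"gripper":5},
    {"dp":[0,0.295,-0.26],"angular":[-0.095,0,0],"gripper":5},
    {"dp":[0,0.33,-0.215],"angular":[-0.095,0,0],"gripper":5},
    {"dp":[0,0.36,-0.165],"angular":[-0.095,0,0],"gripper":5},
    {"dp":[0,0.38,-0.11],"angular":[-0.095,0,0],"gripper":5},
    {"dp":[0,0.35,-0.05],"angular":[-0.095,0,0],"gripper":5},
    {"dp":[0,0.15,0],"angular":[-0.05,0,0],"gripper":5}
  ]
}}

```text
clock: 18.5
position: [0.5435, 0.0076, 0.1463]
ee_rot: [0.698, 0.018, 0.716, -0.006]
contact_force: [-1.1, 0.1, -0.8]
width: 0.0159
```

Run:
```python
from h import *
from rig import *
s=get_state(); plan(s,[.5561,.0398,.13],1.2)
```

```text
t 18.5 pos [0.5435 0.0076 0.1463] yaw -2.0 tilt [-1.     0.017 -0.026  0.146] w 0.0159 F [-1.1  0.1 -0.8]
  dp/0.12 [0.138 0.27  0.099] ang/90deg [-0.0356 -0.0162 -0.0112]
```

Emit:
{"api": "arm_command", "payload": {
  "series": [
    {"dp":[0,0.1,0.04],"angular":[-0.015,-0.006,-0.005],"gripper":5},
    {"dp":[0,0.08,0.03],"angular":[-0.01,-0.005,-0.003],"gripper":5},
    {"dp":[0,0.04,0],"angular":[0,0,0],"gripper":5},
    {"dp":[0,0,0],"angular":[0,0,0],"gripper":5},
    {"dp":[0,0,0],"angular":[0,0,0],"gripper":5},
    {"dp":[0,0,0],"angular":[0,0,0],"gripper":5},
    {"dp":[0,0,0],"angular":[0,0,0],"gripper":5},
    {"dp":[0,0,0],"angular":[0,0,0],"gripper":5}
  ]
}}

```text
clock: 19.5
position: [0.5515, 0.0334, 0.1439]
ee_rot: [0.703, 0.002, 0.711, 0.001]
contact_force: [-0.6, -0.8, -0.8]
width: 0.016
```

Run:
```python
from h import *
from rig import *
s=get_state(); plan(s,[.5561,.0398,.13],1.2)
```

```text
t 19.5 pos [0.5515 0.0334 0.1439] yaw -0.08 tilt [-1.     0.003 -0.011  0.144] w 0.016 F [-0.6 -0.8 -0.8]
  dp/0.12 [0.115 0.053 0.039] ang/90deg [-0.0142 -0.0073 -0.0019]
```

Emit:
{"api": "arm_command", "payload": {
  "series": [
    {"dp":[0,0.035,0.02],"angular":[-0.007,-0.004,-0.001],"gripper":5},
    {"dp":[0.08,0.015,0.013],"angular":[-0.005,-0.002,-0.001],"gripper":5},
    {"dp":[0.1,0,0],"angular":[0,0,0],"gripper":5},
    {"dp":[0.04,0,0],"angular":[0,0,0],"gripper":5},
    {"dp":[0,0,0],"angular":[0,0,0],"gripper":5},
    {"dp":[0,0,0],"angular":[0,0,0],"gripper":5},
    {"dp":[0,0,0],"angular":[0,0,0],"gripper":5},
    {"dp":[0,0,0],"angular":[0,0,0],"gripper":5}
  ]
}}

```text
clock: 20.5
position: [0.5555, 0.0399, 0.1152]
ee_rot: [0.706, -0.007, 0.708, 0.007]
contact_force: [-0.7, -0.1, -0.4]
width: 0.0163
```

Run:
```python
from h import *
from rig import *
s=get_state(); plan(s,[.5561,.0398,.066],1.2)
d=get_image("wrist"); np.savez("w7.npz",T=toolT(s),**d); cv2.imwrite("pics/w7.png",d["image"])
T=toolT(s)@d["mount"]; P=cloud(d,T); hsv=cv2.cvtColor(d["image"],cv2.COLOR_BGR2HSV); ok=d["depth"]>0
g=(cv2.inRange(hsv,(65,60,40),(95,255,255))>0)&ok; k=(cv2.inRange(hsv,(12,50,120),(32,255,255))>0)&ok
X,Y,Z=P[...,0],P[...,1],P[...,2]; zt=s["position"][2]
q=P[k&(Z>zt-.01)&(Z<zt+.02)&(abs(X-s["position"][0])<.03)]; print("knife",len(q),rect(q),q.min(0).round(4),q.max(0).round(4))
top=q[q[:,2]>np.percentile(q[:,2],40)]
for a in np.arange(.05,.14,.02):
    t=q[(q[:,1]>a)&(q[:,1]<a+.01)]
    if len(t): print(round(a,2),"x",((t[:,0].min()+t[:,0].max())/2).round(4),"ztop",np.percentile(t[:,2],90).round(4))
q=P[g&(Y>.06)&(Y<.14)&(Z>.06)&(Z<.1)]; print("fit",rect(q),q.min(0).round(4),q.max(0).round(4))
```

```text
t 20.5 pos [0.5555 0.0399 0.1152] yaw 1.08 tilt [-1.    -0.    -0.002  0.115] w 0.0163 F [-0.7 -0.1 -0.4]
  dp/0.12 [ 0.41  -0.001  0.005] ang/90deg [-0.0013 -0.0012  0.0002]
knife 11218 (array([0.5562, 0.0436]), array([0.0186, 0.1305]), 1.2) [ 0.5456 -0.0219  0.1135] [0.5663 0.1088 0.1343]
0.05 x 0.5559 ztop 0.1236
0.07 x 0.5556 ztop 0.1236
0.09 x 0.555 ztop 0.1238
fit (array([0.5787, 0.097 ]), array([0.0973, 0.028 ]), 1.01) [0.5299 0.0823 0.06  ] [0.6272 0.1118 0.0843]
```

View pics/w7.png

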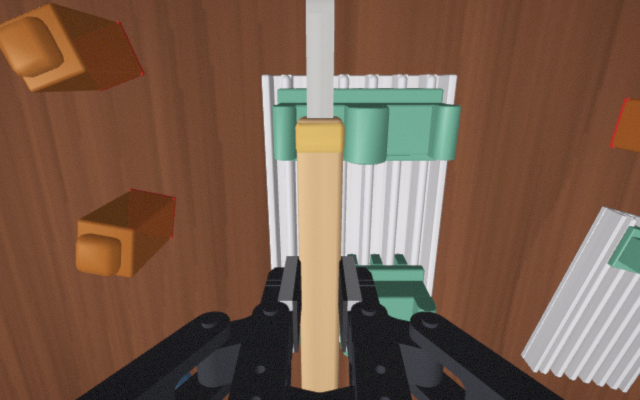

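The handle is lined up with the near-side groove, level and at the same yaw as the tray. I'll lower it.

Emit:
{"api": "arm_command", "payload": {
  "series": [
    {"dp":[0.08,0,0.004],"angular":[0,0,0],"gripper":5},
    {"dp":[0.1,0,0],"angular":[0,0,0],"gripper":5},
    {"dp":[0.1,0,0],"angular":[0,0,0],"gripper":5},
    {"dp":[0.06,0,0],"angular":[0,0,0],"gripper":5},
    {"dp":[0.03,0,0],"angular":[0,0,0],"gripper":5},
    {"dp":[0,0,0],"angular":[0,0,0],"gripper":5},
    {"dp":[0,0,0],"angular":[0,0,0],"gripper":5},
    {"dp":[0,0,0],"angular":[0,0,0],"gripper":5}
  ]
}}

```text
clock: 21.55
position: [0.5559, 0.0399, 0.0674]
ee_rot: [0.706, -0.007, 0.708, 0.007]
contact_force: [0.1, -0.4, -1.0]
width: 0.0159
```

Run:
```python
from h import *
from rig import *
s=get_state(); plan(s,[.5561,.0398,.0655],1.2)
```

```text
t 21.55 pos [0.5559 0.0399 0.0674] yaw 1.08 tilt [-1.    -0.    -0.002  0.067] w 0.0159 F [ 0.1 -0.4 -1. ]
  dp/0.12 [ 0.016 -0.001  0.002] ang/90deg [-0.0014 -0.0015  0.0002]
```

Emit:
{"api": "arm_command", "payload": {
  "series": [
    {"dp":[0.008,0,0],"angular":[0,0,0],"gripper":5},
    {"dp":[0.005,0,0],"angular":[0,0,0],"gripper":5},
    {"dp":[0,0,0],"angular":[0,0,0],"gripper":5},
    {"dp":[0,0,0],"angular":[0,0,0],"gripper":22},
    {"dp":[0,0,0],"angular":[0,0,0],"gripper":35},
    {"dp":[0,0,0],"angular":[0,0,0],"gripper":50},
    {"dp":[0,0,0],"angular":[0,0,0],"gripper":50},
    {"dp":[0,0,0],"angular":[0,0,0],"gripper":50}
  ]
}}

```text
clock: 22.55
position: [0.5567, 0.0398, 0.0668]
ee_rot: [0.707, -0.007, 0.707, 0.006]
contact_force: [0.5, -0.3, -0.5]
width: 0.0499
```

Run:
```python
from h import *
from rig import *
s=get_state(); plan(s,[.5561,.0398,.2],1.2)
```

```text
t 22.55 pos [0.5567 0.0398 0.0668] yaw 1.07 tilt [-1.    -0.     0.     0.067] w 0.0499 F [ 0.5 -0.3 -0.5]
  dp/0.12 [-1.11  -0.    -0.005] ang/90deg [-0.0014  0.      0.0003]
```

Emit:
{"api": "arm_command", "payload": {
  "series": [
    {"dp":[-0.1,0,0],"angular":[0,0,0],"gripper":50},
    {"dp":[-0.2,0,0],"angular":[0,0,0],"gripper":50},
    {"dp":[-0.3,0,0],"angular":[0,0,0],"gripper":50},
    {"dp":[-0.3,0,0],"angular":[0,0,0],"gripper":50},
    {"dp":[-0.2,0,0],"angular":[0,0,0],"gripper":50},
    {"dp":[0,0,0],"angular":[0,0,0],"gripper":50},
    {"dp":[0,0,0],"angular":[0,0,0],"gripper":50},
    {"dp":[0,0,0],"angular":[0,0,0],"gripper":50}
  ]
}}

```text
clock: 23.55
position: [0.556, 0.0399, 0.2052]
ee_rot: [0.707, -0.007, 0.707, 0.006]
contact_force: [-0.8, 0.6, 0.2]
width: 0.0499
```

Run:
```python
from h import *
from rig import *
s=get_state(); plan(s,[.5561,.0398,.2],1.2)
d=get_image("wrist"); cv2.imwrite("pics/w8.png",d["image"])
T=toolT(s)@d["mount"]; P=cloud(d,T); hsv=cv2.cvtColor(d["image"],cv2.COLOR_BGR2HSV); ok=d["depth"]>0
k=(cv2.inRange(hsv,(12,50,120),(32,255,255))>0)&ok; g=(cv2.inRange(hsv,(65,60,40),(95,255,255))>0)&ok
X,Y,Z=P[...,0],P[...,1],P[...,2]
q=P[k&(Z>.06)&(Z<.085)&(abs(X-.556)<.03)&(Y<.13)]; print("knife",len(q),rect(q),q.min(0).round(4),q.max(0).round(4))
for a in np.arange(-.04,.11,.02):
    t=q[(q[:,1]>a)&(q[:,1]<a+.01)]
    if len(t): print(round(a,2),"x",((t[:,0].min()+t[:,0].max())/2).round(4),"ztop",np.percentile(t[:,2],50).round(4))
for n,a,b in (("loose",-.07,.03),("fit",.06,.14)):
    q=P[g&(Y>a)&(Y<b)&(X>.57)&(X<.65)&(Z>.05)&(Z<.1)]; print(n,len(q),rect(q),np.percentile(q[:,2],[20,50,98]).round(4))
d=get_image("scene"); cv2.imwrite("pics/s9.png",cv2.resize(d["image"][130:330,150:470],None,fx=2,fy=2))
```

```text
t 23.55 pos [0.556  0.0399 0.2052] yaw 1.08 tilt [-1.    -0.     0.     0.205] w 0.0499 F [-0.8  0.6  0.2]
  dp/0.12 [ 0.043 -0.001  0.001] ang/90deg [-0.0014  0.0002  0.0003]
knife 3707 (array([0.5569, 0.0339]), array([0.0181, 0.1492]), 1.07) [ 0.5465 -0.0407  0.0653] [0.5667 0.1086 0.0754]
-0.04 x 0.558 ztop 0.0728
-0.02 x 0.5581 ztop 0.0729
0.0 x 0.5577 ztop 0.0727
0.02 x 0.5573 ztop 0.0729
0.04 x 0.5568 ztop 0.0727
0.06 x 0.5565 ztop 0.0727
0.08 x 0.556 ztop 0.0727
0.1 x 0.5556 ztop 0.0733
loose 2210 (array([ 0.5997, -0.0239]), array([0.0595, 0.0282]), 1.54) [0.0566 0.0676 0.0829]
fit 2771 (array([0.5985, 0.0972]), array([0.0571, 0.0281]), 1.2) [0.0568 0.0699 0.0831]
```

View pics/s9.png

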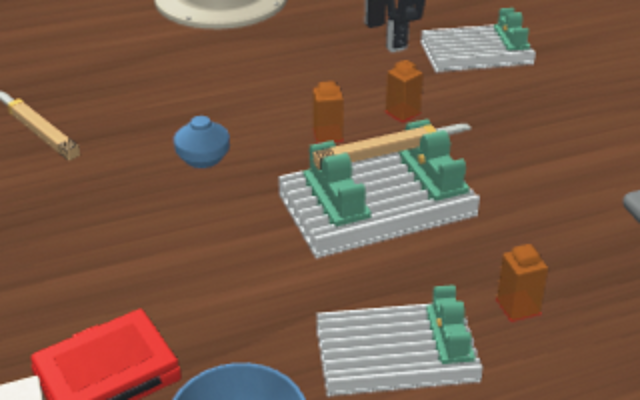

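The scene crop shows the knife lying level across both rests in the near-side grooves, from about (320,155) to (435,130). The seals are upright and the gripper is clear.

```bash
python3 -c "
from rig import *
print(get_state()['clock']); sign_off()"
```

```text
23.65
the job is handed in; nothing more can be done
```

The loose rest is fitted in the tray's empty end, the knife lies across both rests, and I handed the job in at 23.7 s of the 51 s allowed.

- **Rest:** I lowered it between the fins at tray y ≈ -52 mm and released it. The wrist camera put its centre about 0.2 mm off the tray's centre line. Its foot plate and grooves measured the same height as the fitted rest's, and its yaw matched the tray's to about 0.1°. The wrist force showed no pushing on the readings I took.
- **Knife:** I gripped the farther knife and laid it in the grooves at tray x = -24 mm, with the blade towards the fitted rest. In the last check the handle's centre was about 23 mm to that side and 65 mm above the shelf. The handle was level to within about 0.5 mm along its length and within about 0.2° of the tray's axis.
- **Surroundings:** The gripper ended about 0.2 m up, touching nothing. In the final scene picture the seals stood upright and the dropper and pad case looked undisturbed. The stone was only partly in that picture, so I did not check it fully, but the arm never went near it.

No check failed. Heights read about 1 mm low on both rests alike, within the camera calibration. Lateral moves often overshot by a few millimetres, so I corrected them above the tray before each lowering.

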